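# Pack the painting tray and leave the look-alikes

## Robot

A 6-joint arm with a two-finger parallel gripper is mounted at the origin on a cart in front of the work surface, level with it; the furniture and walls round the work are solid. World frame = base frame: x ahead of the robot, y to its left, z up, the work surface at z = 0. Lengths are in mm, angles in rad, forces in N, time in s.
With the tool pointing down it reaches from about 275 to 775 mm from the base axis. Payload 14.6 kg.
Tool frame: the origin (TCP) lies midway between the tips of the shut fingers; the grasp point (between the pads) lies hold_point_z behind it (hold_point_z is the distance from the TCP to the grasp point, in mm); z points along the fingers, y is the line along which they close (so a half turn about z gives the same grasp; the last joint's range is limited). The gripper opens to 85 mm and grips with 20 to 120 N. Pads are 22 mm wide; open, the fingers measure 114 mm over their backs; the gripper's body (76 mm by 85 mm) begins 54 mm behind the grasp point. The pads swing forward as they close: fully open they stand 13 mm farther back than shut.
Start: joints at [-1.464, 0.263, -0.048, 1.259, 0, 1.415], TCP at [135.874, -507.116, 231.278] pointing down, gripper open.
Joint ranges: [-2.65, 2.65], [-0.89, 1.7], [-1.18, 1.37], [-2.13, 2.11], [-1.35, 1.29], [-3.14, 3.14]. Speed limits (rad/s): [1.89, 1.89, 2.57, 2.79, 3.14, 3.14].

## Interface

Orientations are given as a 3x3 rotation matrix whose columns are the frame's x, y, z axes.
In Python, from plant import read_state, camera, camera_info, job_done, outline_of, hold_point_z gives the robot as it stands.
- The arm moves only by the tool carry_out, never from a script. Its argument "commands" is a list of rows, each an object with "delta_pos": the shift along the tool's x, y, z in cm, a list of three; "turn": the turn about the tool's z in rad; "grip": the opening, from 0 (shut) to 1 (fully open). A call has exactly 8 rows; each row shifts and turns the commanded pose from where the row before left it, along the tool's axes as they then stand; what a row does not reach is not made up. A row lasts 1/12 s, in which the tool goes at most 41.7 mm and 7.16 degrees, less where a joint would pass 70% of its speed; a pose out of reach is approached as far as the arm can. A call is refused whole if a number of a shift passes 4.17 or a number of a turn 0.125, either way. A call with a gripper value outside its range is refused whole. The fingers move at their own pace and stop on an object; "newtons" is the grip in N (left out, the last holds). Time passes only in rows, so rows that do not move let the fingers close, or fill a call up. It gives the time, the measured TCP pose, the force, the opening and the grip force at its end, in the units of the state.
- read_state(): the state, without advancing time (a new reading comes with each control period).
- camera(name): name is "side" or "top" or "wrist"; returns the picture (420x560x3 uint8, red, green, blue); there is no depth.
- camera_info(name): a dict with "fx", "fy", "cx", "cy" (pixels), "k1" (the pictures are not rectified: a ray, as slopes to the right and down, at radius r is drawn at 1 + k1 r^2 times it, then the intrinsics apply), "R" (3x3) and "t" (3): a world point X has camera coordinates R X + t; the wrist camera has in their place "mount" (4x4, takes a point from camera to tool coordinates, whose origin is the TCP and whose axes are the flange's). Camera axes: x right, y down, z forward; pixel columns grow to the right and rows downward; lengths in mm; the calibration is good to about 2 mm. A picture is of the moment at which its call begins: read the wrist's pose just before it. camera_info takes no time and is no camera call.
- job_done(): hands the job in; it is judged then, once.
Trained networks look in the newest picture that a camera, given by its name, has taken for a name from the list of things; names that differ only in an ending like _2 or _b are one class to them, and where a whole thing is asked for, a point or a joint stands for the part that bears it (a point fixed in the world has none). Each returns a list of dicts, best first, with "confidence" (0 to 1); they miss things now and then, are a little off and sometimes report something else, mostly with a low value. They report only what shows in the picture. A call takes as long as a camera call.
- outline_of(camera, thing): "pixels" (420x560 bool, what is visible of it) and "bbox" ([left, top, right, bottom] in pixels, round what is visible of it).
The state is a dict: "time": time; "joint_pos": joint angles; "joint_velocities": joint speeds; "joint_torque": joint torques, N m; "tool_pos": TCP position; "tcp_rot": TCP orientation; "ft_force": force on the tool from outside, world axes, zero at the start; "torque": the same for the moment, N m; "finger_gap": opening from 0.0 (shut) to 1.0 (fully open); "gripper_force": force on a finger pad.
Only numpy, scipy, OpenCV 4.12 (cv2) and the standard library are available. Lean on these libraries where they do the work, as an engineer would, in place of code of your own. Each camera call takes 0.05 s, during which the arm holds its last target. There are 200 camera calls.

## Task

Pack the low tray for the next painting session: stand one black paint pot on each of the two yellow pads, the dark dropper bottle with the white cap upright on the blue pad, and lay the small pale round tin flat on the red pad, each near the middle of its pad. The blue pot and the white bottle with the red cap do not belong in it: leave those two standing where they are.

Things in the scene. Friction and masses are not known exactly. Their poses are not given: they have to be found in the camera images.
- black_pot_a: small black paint pot with a thin yellow band, round, 34 mm across, 36 mm tall, 35 g, standing upright, like all the loose things, on a brown card sheet 2.6 mm thick. Origin: centre of its underside; z up.
- black_pot_b: second black paint pot, the same as the first (34 mm across, 36 mm tall, 35 g); the two are interchangeable. Origin: centre of its underside; z up.
- dropper: dropper bottle with a dark grey body and a white cap, upright: body 29 mm across up to 59 mm, then an 18 mm wide tapering cap, 86 mm tall in all, 20 g. Origin: centre of its underside; z up.
- tin: small flat round tin, very pale grey, with a lid, 31 mm across, 11 mm high, 40 g, lying flat. Origin: centre of its underside; z up.
- blue_pot: blue paint pot of the same shape and size as the black ones (35 mm across, 36 mm tall). It does not belong: leave it. Origin: centre of its underside; z up.
- pale_bottle: white dropper bottle with a red cap, the same shape and size as the dark one (29 mm across, 86 mm tall). It does not belong: leave it. Origin: centre of its underside; z up.
- yellow_pad_1: Yellow-floored square holder, 70 x 70 x 10 mm: yellow 62 mm pad in a black edge 4 mm wide and high. One of four, two by two in any order, 72 mm apart, fixed in a low wooden tray, 152 mm square, rim 12 mm high, yaw within 0.4, fixed on the cutting mat (2.6 mm thick). Origin: centre of its underside, 5.6 mm above the desk; pad top 6 mm, edge top 10 mm above it. x, y along its sides, z up.
- yellow_pad_2: Yellow-floored square holder, 70 x 70 x 10 mm: yellow 62 mm pad in a black edge 4 mm wide and high. One of four, two by two in any order, 72 mm apart, fixed in a low wooden tray, 152 mm square, rim 12 mm high, yaw within 0.4, fixed on the cutting mat (2.6 mm thick). Origin: centre of its underside, 5.6 mm above the desk; pad top 6 mm, edge top 10 mm above it. x, y along its sides, z up.
- blue_pad: Blue-floored square holder, 70 x 70 x 10 mm: blue 62 mm pad in a black edge 4 mm wide and high. One of four, two by two in any order, 72 mm apart, fixed in a low wooden tray, 152 mm square, rim 12 mm high, yaw within 0.4, fixed on the cutting mat (2.6 mm thick). Origin: centre of its underside, 5.6 mm above the desk; pad top 6 mm, edge top 10 mm above it. x, y along its sides, z up.
- red_pad: Red-floored square holder, 70 x 70 x 10 mm: red 62 mm pad in a black edge 4 mm wide and high. One of four, two by two in any order, 72 mm apart, fixed in a low wooden tray, 152 mm square, rim 12 mm high, yaw within 0.4, fixed on the cutting mat (2.6 mm thick). Origin: centre of its underside, 5.6 mm above the desk; pad top 6 mm, edge top 10 mm above it. x, y along its sides, z up.

How it is judged:
By the outcome, as a careful person would: the job done as asked, in the order asked, and still so for the second after the job is handed in, with the robot touching nothing.
It also fails if it takes over 106 s, if anything falls off the work surface, if the arm or the gripper's body presses on something with over 40 N, if the wrist force passes 120 N, or if a joint passes its speed limit or range.

## Working session

There is one attempt and no reset: what is moved stays moved. The work goes in short steps, Python scripts to look and compute and a tool call to move; the robot and the scene stay as the last step left them, time stands still between calls to the robot, and variables do not carry over. Pictures are saved under pics/ and viewed, at most 14 in all, crops included, and the job is handed in when it is done.

Besides the shell and the picture viewer there is one more tool, called after "Emit:" by a JSON object that holds its "fn" and its "kwargs". carry_out: Moves the arm, as the interface text tells. Its arguments: {"type":"object","properties":{"commands":{"type":"array"},"newtons":{"type":"number"}},"required":["commands"]}

```bash
mkdir -p pics; ls
python3 - <<'E'
from plant import *
import cv2,numpy as np
s=read_state()
for k in ('time','tool_pos','tcp_rot','finger_gap'): print(k,np.round(s[k],3))
print(hold_point_z)
a=camera('top');b=camera('side')
cv2.imwrite('pics/a.png',cv2.cvtColor(a,cv2.COLOR_RGB2BGR));cv2.imwrite('pics/b.png',cv2.cvtColor(b,cv2.COLOR_RGB2BGR))
for c in('top','side','wrist'):print(c,camera_info(c))
E
```

```text
pics
time 0.0
tool_pos [ 135.848 -506.833  230.826]
tcp_rot [[ 0.966  0.259 -0.   ]
 [ 0.259 -0.966  0.001]
 [ 0.    -0.001 -1.   ]]
finger_gap 0.999
18.700000000000003
top {'fx': 405.28214695561275, 'fy': 405.28214695561275, 'cx': 280.0163346459637, 'cy': 206.15315550664724, 'k1': -0.03542402285968798, 'R': array([[-0.002548  , -0.99986491,  0.016238  ],
       [-0.99779027,  0.00146394, -0.06642613],
       [ 0.06639339, -0.01637137, -0.99765921]]), 't': array([  40.44096321,  543.87045053, 1095.42064084])}
side {'fx': 546.6869599561443, 'fy': 546.6869599561443, 'cx': 280.5554284468507, 'cy': 213.68268185004536, 'k1': 0.07100797661761496, 'R': array([[ 0.96090289, -0.27618668, -0.01966127],
       [-0.1965107 , -0.63022397, -0.75113334],
       [ 0.19506202,  0.72562984, -0.65985767]]), 't': array([-530.6798974 ,  183.12544751, 1068.31714817])}
wrist {'fx': 367.0521482639573, 'fy': 367.0521482639573, 'cx': 282.29629344696684, 'cy': 207.84362185790536, 'k1': -0.10187185773844788, 'mount': array([[-1.13692907e-03, -9.48551584e-01, -3.16620592e-01,
         8.18199192e+01],
       [ 9.99999281e-01, -9.57780487e-04, -7.21444096e-04,
        -1.23181948e+00],
       [ 3.81073916e-04, -3.16621184e-01,  9.48551991e-01,
        -1.43445289e+02],
       [ 0.00000000e+00,  0.00000000e+00,  0.00000000e+00,
         1.00000000e+00]])}
```

View pics/a.png

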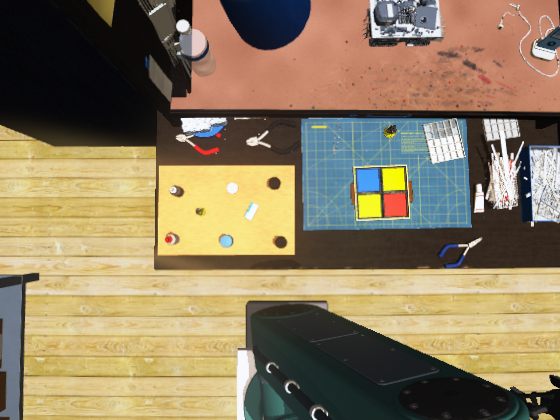

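View pics/b.png

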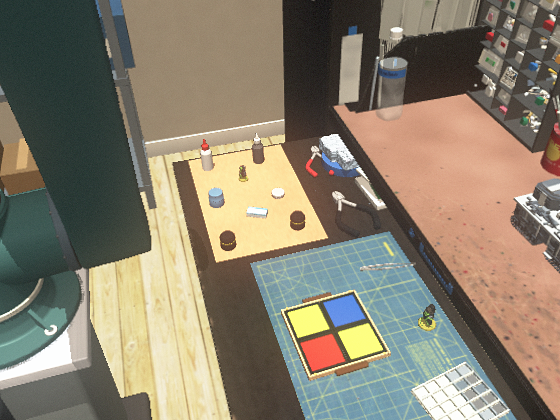

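The top view shows black pots at (274,183) and (280,241), the tin at (232,188), and the dark dropper at (177,190). The tray is around (383,192): blue pad far left, red near right, yellow on the other two.

```bash
cat > h.py <<'E'
from plant import *
import cv2,numpy as np
from scipy.optimize import least_squares
def cam(name,s=None):
    i=camera_info(name)
    if name=='wrist':
        M=np.array(i['mount']);Rt=np.array(s['tcp_rot'])
        Rwc=Rt@M[:3,:3]; t=Rt@M[:3,3]+s['tool_pos']
        return i,Rwc.T,-Rwc.T@t
    return i,np.array(i['R']),np.array(i['t'])
def ray(C,uv):
    i,R,t=C;K=np.array([[i['fx'],0,i['cx']],[0,i['fy'],i['cy']],[0,0,1]])
    p=cv2.undistortPoints(np.array([[uv]],float),K,np.array([i['k1'],0,0,0]))[0,0]
    return -R.T@t, R.T@np.array([p[0],p[1],1])
def proj(C,X):
    i,R,t=C;K=np.array([[i['fx'],0,i['cx']],[0,i['fy'],i['cy']],[0,0,1]])
    return cv2.projectPoints(np.array(X,float),cv2.Rodrigues(R)[0],t,K,np.array([i['k1'],0,0,0]))[0][:,0]
def onplane(C,uv,z):
    o,d=ray(C,uv);return (o+d*(z-o[2])/d[2])[:2]
# profiles (z, radius) above underside
P={'black_pot':[(0,17),(36,17)],'blue_pot':[(0,17.5),(36,17.5)],'tin':[(0,15.5),(11,15.5)],'dropper':[(0,14.5),(59,14.5),(60,9),(86,4)]}
P['pale_bottle']=P['dropper']
def centroid(C,kind,xy,z0=2.6):
    a=np.linspace(0,2*np.pi,32,endpoint=False);m=np.zeros((420*4,560*4),np.uint8)
    for (z1,r1),(z2,r2) in zip(P[kind][:-1],P[kind][1:]):
        X=[(xy[0]+r*np.cos(t),xy[1]+r*np.sin(t),z0+z) for z,r in((z1,r1),(z2,r2)) for t in a]
        cv2.fillConvexPoly(m,cv2.convexHull((proj(C,X)*4).round().astype(np.int32)),1)
    q=np.argwhere(m)
    return q[:,::-1].mean(0)/4
def fit(C,kind,pix,z0=2.6):
    c=np.argwhere(pix)[:,::-1].mean(0)
    xy=onplane(C,c,z0+P[kind][-1][0]/2)
    for _ in range(4):
        e=centroid(C,kind,xy,z0)
        xy=xy+onplane(C,c,z0+20)-onplane(C,e,z0+20)
    return xy
def look(name,things,z0=2.6):
    s=read_state();im=camera(name);C=cam(name,s)
    for t in things:
        k=t.replace('_a','').replace('_b','') if 'pot_' in t else t
        for o in outline_of(name,t):
            if o['confidence']<.3: continue
            if 'pad' in t:
                r=cv2.minAreaRect(np.argwhere(o['pixels'])[:,::-1].astype(np.float32))
                c=np.argwhere(o['pixels'])[:,::-1].mean(0)
                pts=[onplane(C,q,11.6) for q in cv2.boxPoints(r)]
                print(name,t,round(o['confidence'],2),onplane(C,c,11.6).round(1),np.round(pts,0).tolist())
            else: print(name,t,round(o['confidence'],2),o['bbox'],o['pixels'].sum(),fit(C,k,o['pixels'],z0).round(1))
    return s,im
E
python3 - <<'E'
from h import *
for c in('top','side'):
    look(c,['black_pot_a','dropper','tin','blue_pot','pale_bottle','yellow_pad_1','blue_pad','red_pad'])
E
```

```text
top black_pot_a 0.64 [274.0, 234.0, 288.2, 249.7] 124 [445.8  37.2]
top dropper 0.48 [172.2, 184.4, 183.4, 200.4] 131 [584.2 319.8]
top tin 0.4 [227.5, 186.5, 237.4, 194.2] 100 [595.2 171.4]
top blue_pot 0.67 [217.5, 235.0, 236.8, 248.6] 141 [449.4 184.4]
top blue_pot 0.56 [379.8, 168.5, 407.6, 192.8] 650 [ 618.4 -273.5]
top pale_bottle 0.65 [167.0, 234.1, 179.8, 246.4] 154 [454.3 329.7]
top pale_bottle 0.37 [356.7, 168.8, 379.8, 194.0] 629 [ 613.4 -199. ]
top yellow_pad_1 0.93 [ 544.4 -205.4] [[578.0, -172.0], [578.0, -242.0], [508.0, -241.0], [508.0, -171.0]]
top yellow_pad_1 0.56 [ 619.1 -277.8] [[651.0, -240.0], [655.0, -312.0], [587.0, -314.0], [583.0, -242.0]]
top blue_pad 0.97 [ 616.9 -205.1] [[651.0, -170.0], [651.0, -241.0], [581.0, -239.0], [581.0, -169.0]]
top red_pad 0.67 [ 546.4 -280.1] [[583.0, -242.0], [583.0, -318.0], [511.0, -317.0], [511.0, -241.0]]
side black_pot_a 0.71 [218.6, 230.9, 236.9, 253.2] 274 [445.   37.9]
side black_pot_a 0.67 [292.2, 208.3, 304.7, 231.3] 262 [606.8  55.1]
side dropper 0.78 [251.3, 133.4, 264.7, 164.6] 273 [583.5 319. ]
side tin 0.55 [270.6, 184.5, 285.1, 197.2] 128 [596.3 175.5]
side blue_pot 0.82 [209.3, 188.0, 223.3, 207.8] 270 [448.6 186.4]
side pale_bottle 0.51 [199.1, 139.7, 215.2, 170.6] 282 [454.  331.3]
side yellow_pad_1 0.73 [ 619.2 -277. ] [[582.0, -241.0], [670.0, -235.0], [657.0, -310.0], [575.0, -314.0]]
side yellow_pad_1 0.6 [ 544.5 -207.5] [[509.0, -170.0], [587.0, -162.0], [581.0, -241.0], [507.0, -247.0]]
side blue_pad 0.68 [ 616.  -204.3] [[582.0, -169.0], [661.0, -161.0], [651.0, -236.0], [576.0, -243.0]]
side red_pad 0.96 [ 547.3 -279.9] [[512.0, -246.0], [591.0, -242.0], [583.0, -312.0], [509.0, -314.0]]
side red_pad 0.6 [609.3  63.7] [[603.0, 98.0], [634.0, 89.0], [614.0, 28.0], [585.0, 37.0]]
```

The estimates from the two cameras agree within about 4 mm. I'll turn the tool so that x_tool = world y and y_tool = world x, while heading for the near pot.

Emit:
{"fn": "carry_out", "kwargs": {"commands": [{"delta_pos":[0,0,0],"turn":-0.119,"grip":0.65},{"delta_pos":[0,0,0],"turn":-0.119,"grip":0.65},{"delta_pos":[0,0,0],"turn":-0.119,"grip":0.65},{"delta_pos":[0,0,0],"turn":-0.119,"grip":0.65},{"delta_pos":[0,0,0],"turn":-0.119,"grip":0.65},{"delta_pos":[0,0,0],"turn":-0.119,"grip":0.65},{"delta_pos":[0,0,0],"turn":-0.119,"grip":0.65},{"delta_pos":[0,0,0],"turn":-0.119,"grip":0.65}], "newtons": 25}}

```text
time: 1.67
tool_pos: [135.9, -507.1, 231.3]
tcp_rot: [[0.344, 0.939, 0.0], [0.939, -0.344, 0.0], [0.0, 0.0, -1.0]]
ft_force: [0.0, 0.6, 0.3]
finger_gap: 0.651
gripper_force: 0.0
```

Emit:
{"fn": "carry_out", "kwargs": {"commands": [{"delta_pos":[0,0,0],"turn":-0.119,"grip":0.65},{"delta_pos":[0,0,0],"turn":-0.119,"grip":0.65},{"delta_pos":[0,0,0],"turn":-0.119,"grip":0.65},{"delta_pos":[3.2,1.8,0],"turn":0,"grip":0.65},{"delta_pos":[3.2,1.8,0],"turn":0,"grip":0.65},{"delta_pos":[3.2,1.8,0],"turn":0,"grip":0.65},{"delta_pos":[3.2,1.8,0],"turn":0,"grip":0.65},{"delta_pos":[3.2,1.8,0],"turn":0,"grip":0.65}]}}

```text
time: 2.33
tool_pos: [226.3, -345.6, 231.3]
tcp_rot: [[0.001, 1.0, 0.0], [1.0, -0.001, -0.0], [-0.0, 0.0, -1.0]]
ft_force: [0.4, -0.6, 0.6]
finger_gap: 0.652
gripper_force: 0.0
```

Emit:
{"fn": "carry_out", "kwargs": {"commands": [{"delta_pos":[3.2,1.8,0],"turn":0,"grip":0.65},{"delta_pos":[3.2,1.8,0],"turn":0,"grip":0.65},{"delta_pos":[3.2,1.8,0],"turn":0,"grip":0.65},{"delta_pos":[3.2,1.8,0],"turn":0,"grip":0.65},{"delta_pos":[3.2,1.8,0],"turn":0,"grip":0.65},{"delta_pos":[3.2,1.8,0],"turn":0,"grip":0.65},{"delta_pos":[3.2,1.8,0],"turn":0,"grip":0.65},{"delta_pos":[3.2,1.8,0],"turn":0,"grip":0.65}]}}

```text
time: 3.0
tool_pos: [370.4, -89.3, 231.6]
tcp_rot: [[0.0, 1.0, 0.001], [1.0, -0.0, -0.0], [-0.0, 0.001, -1.0]]
ft_force: [0.8, 0.2, -0.1]
finger_gap: 0.653
gripper_force: 0.0
```

Emit:
{"fn": "carry_out", "kwargs": {"commands": [{"delta_pos":[3.17,1.88,0],"turn":0,"grip":0.65},{"delta_pos":[3.17,1.88,0],"turn":0,"grip":0.65},{"delta_pos":[3.17,1.88,0],"turn":0,"grip":0.65},{"delta_pos":[3.17,1.88,0],"turn":0,"grip":0.65},{"delta_pos":[0,0,3],"turn":0,"grip":0.65},{"delta_pos":[0,0,3],"turn":0,"grip":0.65},{"delta_pos":[0,0,3],"turn":0,"grip":0.65},{"delta_pos":[0,0,3],"turn":0,"grip":0.65}]}}

```text
time: 3.67
tool_pos: [445.0, 36.1, 110.1]
tcp_rot: [[-0.001, 1.0, 0.001], [1.0, 0.001, -0.0], [-0.0, 0.001, -1.0]]
ft_force: [0.5, -0.5, 0.2]
finger_gap: 0.65
gripper_force: 0.0
```

Run:
```python
from h import *
s,im=look('wrist',['black_pot_a','blue_pot','tin'])
print(np.round(s['tool_pos'],1))
cv2.imwrite('pics/c.png',cv2.cvtColor(im,cv2.COLOR_RGB2BGR))
```

```text
wrist black_pot_a 0.83 [261.2, 185.5, 308.0, 239.3] 2379 [445.3  41.9]
wrist black_pot_a 0.75 [486.6, 160.6, 552.3, 212.1] 2861 [605.2  57.9]
wrist tin 0.95 [490.5, 0.0, 541.8, 30.8] 1191 [595.8 175.2]
[445.   36.1 110.1]
```

View pics/c.png

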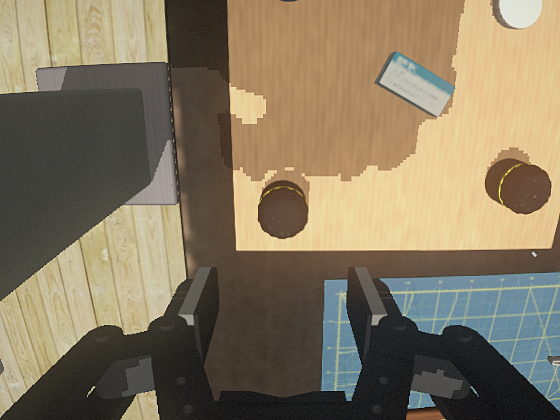

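The wrist view shows pot a at (283,208), lined up between the fingers. The second pot is at (518,187) and the tin at (518,10).

Emit:
{"fn": "carry_out", "kwargs": {"commands": [{"delta_pos":[0.35,0,2],"turn":0,"grip":0.65},{"delta_pos":[0,0,2],"turn":0,"grip":0.65},{"delta_pos":[0,0,2],"turn":0,"grip":0.65},{"delta_pos":[0,0,2],"turn":0,"grip":0.65},{"delta_pos":[0,0,1.2],"turn":0,"grip":0.65},{"delta_pos":[0,0,1],"turn":0,"grip":0.65},{"delta_pos":[0,0,0],"turn":0,"grip":0.3},{"delta_pos":[0,0,0],"turn":0,"grip":0.3}], "newtons": 25}}

```text
time: 4.53
tool_pos: [446.2, 39.0, 10.6]
tcp_rot: [[0.0, 1.0, 0.002], [1.0, -0.0, -0.0], [-0.0, 0.002, -1.0]]
ft_force: [-0.5, 0.9, 3.3]
finger_gap: 0.375
gripper_force: 7.0
```

Emit:
{"fn": "carry_out", "kwargs": {"commands": [{"delta_pos":[0,0,0],"turn":0,"grip":0.3},{"delta_pos":[0,0,0],"turn":0,"grip":0.3},{"delta_pos":[0,0,0],"turn":0,"grip":0.3},{"delta_pos":[0,0,0],"turn":0,"grip":0.3},{"delta_pos":[0,0,0],"turn":0,"grip":0.3},{"delta_pos":[0,0,0],"turn":0,"grip":0.3},{"delta_pos":[0,0,0],"turn":0,"grip":0.3},{"delta_pos":[0,0,0],"turn":0,"grip":0.3}]}}

```text
time: 5.2
tool_pos: [446.3, 39.0, 10.7]
tcp_rot: [[0.0, 1.0, 0.003], [1.0, -0.0, -0.0], [-0.0, 0.003, -1.0]]
ft_force: [-1.1, 0.5, 10.1]
finger_gap: 0.372
gripper_force: 25.7
```

Emit:
{"fn": "carry_out", "kwargs": {"commands": [{"delta_pos":[0,0,-1],"turn":0,"grip":0.3},{"delta_pos":[0,0,-2.5],"turn":0,"grip":0.3},{"delta_pos":[0,0,-2.5],"turn":0,"grip":0.3},{"delta_pos":[0,0,-2.5],"turn":0,"grip":0.3},{"delta_pos":[-2,0.8,-1],"turn":0,"grip":0.3},{"delta_pos":[-2.5,1,0],"turn":0,"grip":0.3},{"delta_pos":[-2.5,1,0],"turn":0,"grip":0.3},{"delta_pos":[-2.5,1,0],"turn":0,"grip":0.3}]}}

```text
time: 5.87
tool_pos: [483.8, -57.0, 105.7]
tcp_rot: [[-0.0, 1.0, 0.002], [1.0, 0.0, -0.001], [-0.001, 0.002, -1.0]]
ft_force: [0.2, 0.8, -0.7]
finger_gap: 0.373
gripper_force: 25.2
```

Emit:
{"fn": "carry_out", "kwargs": {"commands": [{"delta_pos":[-2.5,1,0],"turn":0,"grip":0.3},{"delta_pos":[-2.5,1,0],"turn":0,"grip":0.3},{"delta_pos":[-2.5,1,0],"turn":0,"grip":0.3},{"delta_pos":[-2.5,1,0],"turn":0,"grip":0.3},{"delta_pos":[-2.5,1,0],"turn":0,"grip":0.3},{"delta_pos":[-2.5,1,0],"turn":0,"grip":0.3},{"delta_pos":[0,0,2],"turn":0,"grip":0.3},{"delta_pos":[0,0,2],"turn":0,"grip":0.3}]}}

```text
time: 6.53
tool_pos: [544.5, -207.8, 65.3]
tcp_rot: [[0.002, 1.0, 0.003], [1.0, -0.002, -0.002], [-0.002, 0.003, -1.0]]
ft_force: [-0.6, 0.5, -1.4]
finger_gap: 0.374
gripper_force: 25.2
```

Run:
```python
from h import *
s,im=look('wrist',['yellow_pad_1','blue_pad','red_pad'])
print(np.round(s['tool_pos'],1),s['finger_gap'],s['gripper_force'])
for o in outline_of('wrist','black_pot_a'):print(o['confidence'],o['bbox'],fit(cam('wrist',s),'black_pot',o['pixels'],s['tool_pos'][2]-8))
cv2.imwrite('pics/d.png',cv2.cvtColor(im,cv2.COLOR_RGB2BGR))
```

```text
wrist yellow_pad_1 0.92 [ 627.  -255.2] [[591.0, -238.0], [654.0, -240.0], [662.0, -281.0], [595.0, -279.0]]
wrist blue_pad 0.76 [ 617. -202.] [[579.0, -167.0], [651.0, -167.0], [665.0, -244.0], [582.0, -242.0]]
wrist red_pad 0.58 [ 544.7 -298. ] [[514.0, -270.0], [577.0, -269.0], [580.0, -319.0], [512.0, -320.0]]
[ 544.5 -207.8   65.3] 0.37366587487258107 25.156976163553963
0.8 [239.9, 242.8, 322.3, 344.3] [ 544.31698363 -204.25478193]
0.21 [236.4, 322.5, 335.0, 384.9] [ 544.83914    -239.18733384]
```

View pics/d.png

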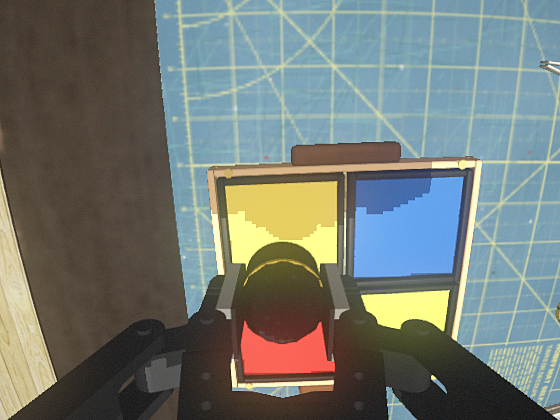

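The pot is held upright at (280,300). Its pad (yellow, x 225–345) lies right under it, so I'll lower and release.

Emit:
{"fn": "carry_out", "kwargs": {"commands": [{"delta_pos":[0,0,1.5],"turn":0,"grip":0.3},{"delta_pos":[0,0,1.3],"turn":0,"grip":0.3},{"delta_pos":[0,0,0.9],"turn":0,"grip":0.3},{"delta_pos":[0,0,0.5],"turn":0,"grip":0.3},{"delta_pos":[0,0,0.2],"turn":0,"grip":0.3},{"delta_pos":[0,0,0.1],"turn":0,"grip":0.3},{"delta_pos":[0,0,0],"turn":0,"grip":0.3},{"delta_pos":[0,0,0],"turn":0,"grip":0.3}]}}

```text
time: 7.45
tool_pos: [543.5, -206.0, 19.9]
tcp_rot: [[-0.0, 1.0, 0.001], [1.0, 0.0, -0.0], [-0.0, 0.001, -1.0]]
ft_force: [-0.5, -0.1, -0.3]
finger_gap: 0.373
gripper_force: 25.2
```

Emit:
{"fn": "carry_out", "kwargs": {"commands": [{"delta_pos":[0,0,0],"turn":0,"grip":0.42},{"delta_pos":[0,0,0],"turn":0,"grip":0.5},{"delta_pos":[0,0,0],"turn":0,"grip":0.6},{"delta_pos":[0,0,0],"turn":0,"grip":0.6},{"delta_pos":[0,0,-1],"turn":0,"grip":0.6},{"delta_pos":[0,0,-2.5],"turn":0,"grip":0.6},{"delta_pos":[0,0,-3.5],"turn":0,"grip":0.6},{"delta_pos":[0,0,-3],"turn":0,"grip":0.65}]}}

```text
time: 8.12
tool_pos: [542.8, -205.7, 121.6]
tcp_rot: [[0.0, 1.0, -0.0], [1.0, -0.0, 0.0], [0.0, -0.0, -1.0]]
ft_force: [0.8, -0.3, 0.5]
finger_gap: 0.65
gripper_force: 0.0
```

Emit:
{"fn": "carry_out", "kwargs": {"commands": [{"delta_pos":[3.3,0.77,0],"turn":0,"grip":0.65},{"delta_pos":[3.3,0.77,0],"turn":0,"grip":0.65},{"delta_pos":[3.3,0.77,0],"turn":0,"grip":0.65},{"delta_pos":[3.3,0.77,0],"turn":0,"grip":0.65},{"delta_pos":[3.3,0.77,0],"turn":0,"grip":0.65},{"delta_pos":[3.3,0.77,0],"turn":0,"grip":0.65},{"delta_pos":[3.3,0.77,0],"turn":0,"grip":0.65},{"delta_pos":[3.3,0.77,0],"turn":0,"grip":0.65}]}}

```text
time: 8.78
tool_pos: [604.8, 59.9, 120.2]
tcp_rot: [[-0.0, 1.0, 0.001], [1.0, 0.0, -0.0], [-0.0, 0.001, -1.0]]
ft_force: [0.6, -1.0, 1.0]
finger_gap: 0.65
gripper_force: 0.0
```

Run:
```python
from h import *
s,im=look('wrist',['black_pot_b'])
print(np.round(s['tool_pos'],1),s['finger_gap'])
look('side',['black_pot_b'])
look('side',['black_pot_b'],11.6)
```

```text
wrist black_pot_b 0.86 [261.9, 185.9, 312.1, 241.1] 2223 [606.8  59. ]
wrist black_pot_b 0.48 [242.3, 6.5, 292.5, 64.4] 2006 [596.1 171.9]
[604.8  59.9 120.2] 0.6502464212710913
side black_pot_b 0.81 [290.4, 209.3, 304.2, 229.6] 259 [606.3  55.1]
side black_pot_b 0.57 [295.9, 303.5, 316.8, 327.3] 355 [ 544.4 -200.6]
side black_pot_b 0.62 [292.1, 210.1, 302.5, 229.6] 253 [603.3  44.7]
```

Emit:
{"fn": "carry_out", "kwargs": {"commands": [{"delta_pos":[-0.35,0.15,2],"turn":0,"grip":0.65},{"delta_pos":[0,0,2.5],"turn":0,"grip":0.65},{"delta_pos":[0,0,2],"turn":0,"grip":0.65},{"delta_pos":[0,0,2],"turn":0,"grip":0.65},{"delta_pos":[0,0,1.5],"turn":0,"grip":0.65},{"delta_pos":[0,0,1],"turn":0,"grip":0.65},{"delta_pos":[0,0,0],"turn":0,"grip":0.3},{"delta_pos":[0,0,0],"turn":0,"grip":0.3}], "newtons": 25}}

```text
time: 9.75
tool_pos: [606.2, 54.0, 9.6]
tcp_rot: [[0.001, 1.0, -0.0], [1.0, -0.001, -0.0], [-0.0, -0.0, -1.0]]
ft_force: [0.1, -0.2, 0.7]
finger_gap: 0.375
gripper_force: 9.0
```

Emit:
{"fn": "carry_out", "kwargs": {"commands": [{"delta_pos":[0,0,0],"turn":0,"grip":0.3},{"delta_pos":[0,0,0],"turn":0,"grip":0.3},{"delta_pos":[0,0,0],"turn":0,"grip":0.3},{"delta_pos":[0,0,0],"turn":0,"grip":0.3},{"delta_pos":[0,0,0],"turn":0,"grip":0.3},{"delta_pos":[0,0,0],"turn":0,"grip":0.3},{"delta_pos":[0,0,0],"turn":0,"grip":0.3},{"delta_pos":[0,0,0],"turn":0,"grip":0.3}]}}

```text
time: 10.42
tool_pos: [606.4, 54.7, 9.6]
tcp_rot: [[-0.0, 1.0, 0.001], [1.0, 0.0, -0.0], [-0.0, 0.001, -1.0]]
ft_force: [-0.9, -0.1, 6.2]
finger_gap: 0.371
gripper_force: 25.4
```

Emit:
{"fn": "carry_out", "kwargs": {"commands": [{"delta_pos":[0,0,-1],"turn":0,"grip":0.3},{"delta_pos":[0,0,-2.5],"turn":0,"grip":0.3},{"delta_pos":[0,0,-2.5],"turn":0,"grip":0.3},{"delta_pos":[0,0,-2.5],"turn":0,"grip":0.3},{"delta_pos":[-2.2,0.1,-1],"turn":0,"grip":0.3},{"delta_pos":[-2.8,0.1,0],"turn":0,"grip":0.3},{"delta_pos":[-2.8,0.1,0],"turn":0,"grip":0.3},{"delta_pos":[-2.8,0.1,0],"turn":0,"grip":0.3}]}}

```text
time: 11.08
tool_pos: [610.1, -52.3, 105.2]
tcp_rot: [[-0.001, 1.0, 0.001], [1.0, 0.001, -0.0], [-0.0, 0.001, -1.0]]
ft_force: [-0.2, -0.0, -2.0]
finger_gap: 0.371
gripper_force: 25.0
```

Emit:
{"fn": "carry_out", "kwargs": {"commands": [{"delta_pos":[-2.8,0.1,0],"turn":0,"grip":0.3},{"delta_pos":[-2.8,0.1,0],"turn":0,"grip":0.3},{"delta_pos":[-2.8,0.1,0],"turn":0,"grip":0.3},{"delta_pos":[-2.8,0.1,0],"turn":0,"grip":0.3},{"delta_pos":[-2.8,0.1,0],"turn":0,"grip":0.3},{"delta_pos":[-2.8,0.1,0],"turn":0,"grip":0.3},{"delta_pos":[-2.8,0.1,0],"turn":0,"grip":0.3},{"delta_pos":[-2.8,0.1,0],"turn":0,"grip":0.3}]}}

```text
time: 11.75
tool_pos: [617.9, -276.6, 104.9]
tcp_rot: [[0.0, 1.0, 0.0], [1.0, -0.0, 0.0], [0.0, 0.0, -1.0]]
ft_force: [0.2, 0.1, -1.0]
finger_gap: 0.374
gripper_force: 25.0
```

Run:
```python
from h import *
s,im=look('wrist',['yellow_pad_1','blue_pad'])
print(np.round(s['tool_pos'],1),s['finger_gap'],s['gripper_force'])
for z0 in (s['tool_pos'][2]-8,11.6):
  for o in outline_of('wrist','black_pot_a'):print(o['confidence'],o['bbox'],fit(cam('wrist',s),'black_pot',o['pixels'],z0))
```

```text
wrist yellow_pad_1 0.74 [ 548.2 -205.1] [[507.0, -172.0], [579.0, -169.0], [582.0, -241.0], [504.0, -246.0]]
wrist yellow_pad_1 0.66 [ 620.1 -270. ] [[584.0, -240.0], [653.0, -238.0], [659.0, -310.0], [583.0, -313.0]]
wrist yellow_pad_1 0.39 [ 547.7 -276.9] [[510.0, -244.0], [584.0, -241.0], [585.0, -314.0], [503.0, -319.0]]
wrist blue_pad 0.56 [ 616.9 -202.1] [[581.0, -169.0], [651.0, -167.0], [656.0, -238.0], [580.0, -241.0]]
[ 617.9 -276.6  104.9] 0.37395181496857094 25.022250842303038
0.79 [121.4, 80.2, 188.6, 139.0] [ 575.46211537 -200.32623363]
0.78 [240.9, 239.9, 323.2, 338.4] [ 617.96250884 -271.62378522]
0.79 [121.4, 80.2, 188.6, 139.0] [ 544.87482809 -204.3183411 ]
0.78 [240.9, 239.9, 323.2, 338.4] [ 617.89999634 -324.18008339]
```

Pot a stands centred on its pad. Shifting the held pot by −3 mm in y, then lowering.

Emit:
{"fn": "carry_out", "kwargs": {"commands": [{"delta_pos":[-0.3,0.1,2],"turn":0,"grip":0.3},{"delta_pos":[0,0,2],"turn":0,"grip":0.3},{"delta_pos":[0,0,2],"turn":0,"grip":0.3},{"delta_pos":[0,0,1.4],"turn":0,"grip":0.3},{"delta_pos":[0,0,0.8],"turn":0,"grip":0.3},{"delta_pos":[0,0,0.3],"turn":0,"grip":0.3},{"delta_pos":[0,0,0.1],"turn":0,"grip":0.3},{"delta_pos":[0,0,0],"turn":0,"grip":0.3}]}}

```text
time: 12.67
tool_pos: [619.5, -277.9, 19.0]
tcp_rot: [[-0.001, 1.0, 0.001], [1.0, 0.001, -0.0], [-0.0, 0.001, -1.0]]
ft_force: [0.7, 0.5, 0.0]
finger_gap: 0.369
gripper_force: 25.0
```

Emit:
{"fn": "carry_out", "kwargs": {"commands": [{"delta_pos":[0,0,0],"turn":0,"grip":0.42},{"delta_pos":[0,0,0],"turn":0,"grip":0.5},{"delta_pos":[0,0,0],"turn":0,"grip":0.6},{"delta_pos":[0,0,0],"turn":0,"grip":0.6},{"delta_pos":[0,0,-1],"turn":0,"grip":0.6},{"delta_pos":[0,0,-2.5],"turn":0,"grip":0.6},{"delta_pos":[0,0,-3.5],"turn":0,"grip":0.6},{"delta_pos":[0,0,-3.5],"turn":0,"grip":0.6}]}}

```text
time: 13.33
tool_pos: [618.6, -278.0, 124.9]
tcp_rot: [[0.0, 1.0, -0.001], [1.0, -0.0, 0.001], [0.001, -0.001, -1.0]]
ft_force: [0.3, -0.1, 0.2]
finger_gap: 0.603
gripper_force: 0.0
```

Emit:
{"fn": "carry_out", "kwargs": {"commands": [{"delta_pos":[2.5,-0.15,-2],"turn":0,"grip":0.6},{"delta_pos":[3.4,-0.2,-2],"turn":0,"grip":0.6},{"delta_pos":[3.4,-0.2,0],"turn":0,"grip":0.6},{"delta_pos":[3.4,-0.2,0],"turn":0,"grip":0.6},{"delta_pos":[3.4,-0.2,0],"turn":0,"grip":0.6},{"delta_pos":[3.4,-0.2,0],"turn":0,"grip":0.6},{"delta_pos":[3.4,-0.2,0],"turn":0,"grip":0.6},{"delta_pos":[3.4,-0.2,0],"turn":0,"grip":0.6}]}}

```text
time: 14.0
tool_pos: [603.3, -13.8, 164.3]
tcp_rot: [[0.0, 1.0, 0.001], [1.0, -0.0, -0.0], [-0.0, 0.001, -1.0]]
ft_force: [1.1, -0.3, -0.8]
finger_gap: 0.598
gripper_force: 0.0
```

Emit:
{"fn": "carry_out", "kwargs": {"commands": [{"delta_pos":[3.4,-0.2,0],"turn":0,"grip":0.6},{"delta_pos":[3.4,-0.2,0],"turn":0,"grip":0.6},{"delta_pos":[3.4,-0.2,0],"turn":0,"grip":0.6},{"delta_pos":[3.4,-0.2,0],"turn":0,"grip":0.6},{"delta_pos":[3.4,-0.2,0],"turn":0,"grip":0.6},{"delta_pos":[3.4,-0.2,0],"turn":0,"grip":0.6},{"delta_pos":[3.4,-0.2,0],"turn":0,"grip":0.6},{"delta_pos":[3.4,-0.2,0],"turn":0,"grip":0.6}]}}

```text
time: 14.67
tool_pos: [587.3, 258.4, 164.3]
tcp_rot: [[0.0, 1.0, 0.001], [1.0, -0.0, 0.0], [0.0, 0.001, -1.0]]
ft_force: [0.5, 0.4, 0.2]
finger_gap: 0.603
gripper_force: 0.0
```

Run:
```python
from h import *
s,im=look('wrist',['dropper','tin'])
print(np.round(s['tool_pos'],1),s['joint_pos'])
cv2.imwrite('pics/e.png',cv2.cvtColor(im,cv2.COLOR_RGB2BGR))
```

```text
wrist dropper 0.62 [255.3, 92.7, 298.1, 138.6] 1500 [583.9 324.3]
wrist dropper 0.42 [101.1, 245.1, 153.3, 293.9] 1803 [457.7 198.3]
wrist tin 0.73 [273.7, 261.9, 310.8, 297.0] 960 [594.8 173.1]
[587.3 258.4 164.3] [2.87545793e-01 4.87864250e-01 1.24109282e-01 1.20623090e+00
 1.45250473e-05 1.85836047e+00]
```

View pics/e.png

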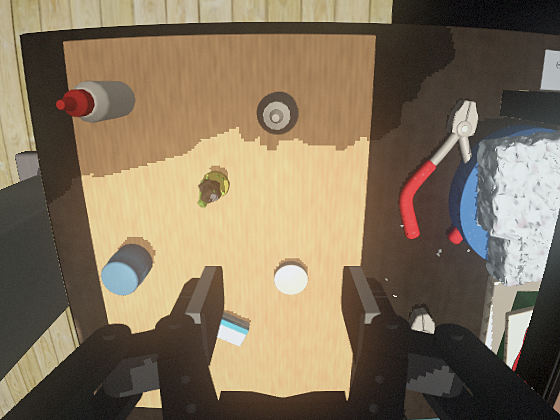

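The dark dropper is at (277,115) and the tin at (291,279). I'll move over the dropper, descend and grip.

Emit:
{"fn": "carry_out", "kwargs": {"commands": [{"delta_pos":[3.1,-0.15,0],"turn":0,"grip":0.6},{"delta_pos":[3.1,-0.15,0],"turn":0,"grip":0.6},{"delta_pos":[0,0,2.5],"turn":0,"grip":0.6},{"delta_pos":[0,0,2.5],"turn":0,"grip":0.6},{"delta_pos":[0,0,2.5],"turn":0,"grip":0.6},{"delta_pos":[0,0,2.5],"turn":0,"grip":0.6},{"delta_pos":[0,0,2.5],"turn":0,"grip":0.6},{"delta_pos":[0,0,1.2],"turn":0,"grip":0.6}], "newtons": 20}}

```text
time: 15.48
tool_pos: [583.9, 317.0, 23.9]
tcp_rot: [[0.001, 1.0, -0.003], [1.0, -0.001, -0.001], [-0.001, -0.003, -1.0]]
ft_force: [-1.1, -0.0, -0.6]
finger_gap: 0.602
gripper_force: 0.0
```

Emit:
{"fn": "carry_out", "kwargs": {"commands": [{"delta_pos":[0,0,0],"turn":0,"grip":0.45},{"delta_pos":[0,0,0],"turn":0,"grip":0.4},{"delta_pos":[0,0,0],"turn":0,"grip":0.35},{"delta_pos":[0,0,0],"turn":0,"grip":0.25},{"delta_pos":[0,0,0],"turn":0,"grip":0.25},{"delta_pos":[0,0,0],"turn":0,"grip":0.25},{"delta_pos":[0,0,0],"turn":0,"grip":0.25},{"delta_pos":[0,0,0],"turn":0,"grip":0.25}]}}

```text
time: 16.15
tool_pos: [585.6, 318.7, 27.8]
tcp_rot: [[0.0, 1.0, 0.002], [1.0, -0.0, 0.0], [0.0, 0.002, -1.0]]
ft_force: [-0.5, -2.0, 8.4]
finger_gap: 0.324
gripper_force: 21.4
```

Emit:
{"fn": "carry_out", "kwargs": {"commands": [{"delta_pos":[0,0,-1],"turn":0,"grip":0.25},{"delta_pos":[0,0,-2.5],"turn":0,"grip":0.25},{"delta_pos":[0,0,-2.5],"turn":0,"grip":0.25},{"delta_pos":[0,0,-2.5],"turn":0,"grip":0.25},{"delta_pos":[-1.5,0.1,-2],"turn":0,"grip":0.25},{"delta_pos":[-2.5,0.15,0],"turn":0,"grip":0.25},{"delta_pos":[-2.8,0.15,0],"turn":0,"grip":0.25},{"delta_pos":[-2.8,0.15,0],"turn":0,"grip":0.25}]}}

```text
time: 16.82
tool_pos: [590.3, 222.0, 132.8]
tcp_rot: [[-0.001, 1.0, 0.002], [1.0, 0.001, 0.0], [0.0, 0.002, -1.0]]
ft_force: [1.1, -0.2, -0.2]
finger_gap: 0.325
gripper_force: 20.6
```

Emit:
{"fn": "carry_out", "kwargs": {"commands": [{"delta_pos":[-2.8,0.17,0],"turn":0,"grip":0.25},{"delta_pos":[-2.8,0.17,0],"turn":0,"grip":0.25},{"delta_pos":[-2.8,0.17,0],"turn":0,"grip":0.25},{"delta_pos":[-2.8,0.17,0],"turn":0,"grip":0.25},{"delta_pos":[-2.8,0.17,0],"turn":0,"grip":0.25},{"delta_pos":[-2.8,0.17,0],"turn":0,"grip":0.25},{"delta_pos":[-2.8,0.17,0],"turn":0,"grip":0.25},{"delta_pos":[-2.8,0.17,0],"turn":0,"grip":0.25}]}}

```text
time: 17.48
tool_pos: [603.8, -2.6, 132.5]
tcp_rot: [[-0.0, 1.0, 0.001], [1.0, 0.0, -0.0], [-0.0, 0.001, -1.0]]
ft_force: [1.1, -0.2, -0.8]
finger_gap: 0.323
gripper_force: 20.6
```

Emit:
{"fn": "carry_out", "kwargs": {"commands": [{"delta_pos":[-2.8,0.17,0],"turn":0,"grip":0.25},{"delta_pos":[-2.8,0.17,0],"turn":0,"grip":0.25},{"delta_pos":[-2.8,0.17,0],"turn":0,"grip":0.25},{"delta_pos":[-2.8,0.17,0],"turn":0,"grip":0.25},{"delta_pos":[-2.8,0.17,0],"turn":0,"grip":0.25},{"delta_pos":[-2.8,0.17,0],"turn":0,"grip":0.25},{"delta_pos":[-2.6,0.17,0],"turn":0,"grip":0.25},{"delta_pos":[-1,0,0],"turn":0,"grip":0.25}]}}

```text
time: 18.15
tool_pos: [615.9, -208.5, 132.1]
tcp_rot: [[0.002, 1.0, 0.001], [1.0, -0.002, -0.001], [-0.001, 0.001, -1.0]]
ft_force: [0.2, -0.5, 0.3]
finger_gap: 0.327
gripper_force: 20.6
```

Run:
```python
from h import *
s,im=look('wrist',['blue_pad','red_pad'])
print(np.round(s['tool_pos'],1),s['finger_gap'],s['gripper_force'])
look('wrist',['black_pot_a'],11.6)
look('wrist',['dropper'],s['tool_pos'][2]-25)
cv2.imwrite('pics/f.png',cv2.cvtColor(im,cv2.COLOR_RGB2BGR))
```

```text
wrist blue_pad 0.78 [ 616.9 -200. ] [[580.0, -168.0], [650.0, -167.0], [655.0, -239.0], [579.0, -242.0]]
wrist red_pad 0.68 [ 540.5 -271.5] [[511.0, -245.0], [583.0, -241.0], [583.0, -314.0], [504.0, -320.0]]
[ 615.9 -208.5  132.1] 0.3274161425165019 20.64114577980945
wrist black_pot_a 0.87 [151.5, 183.6, 208.7, 234.4] 2246 [ 544.1 -203.4]
wrist dropper 0.82 [245.3, 224.5, 317.6, 382.0] 8022 [ 615.7 -196.9]
```

View pics/f.png

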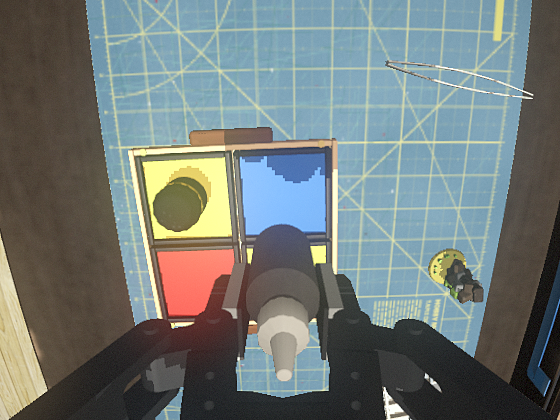

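The dropper is held upright-looking at column 285, cap tip at (285,378). Checking its y offset before lowering.

Run:
```python
from h import *
s=read_state();C=cam('wrist',s);x,y,z=s['tool_pos']
a=np.linspace(0,6.28,60)
for dy in(0,3,6,9,12):
    q=[]
    for h,r in P['dropper']: 
        X=np.c_[x+r*np.cos(a),y+dy+r*np.sin(a),0*a+z-25.2+h];p=proj(C,X)[:,1];q.append((p.min().round(),p.max().round()))
    print(dy,q)
look('side',['dropper'],z-25.2); look('top',['dropper'],z-25.2)
```

```text
0 [(np.float64(231.0), np.float64(282.0)), (np.float64(295.0), np.float64(362.0)), (np.float64(310.0), np.float64(352.0)), (np.float64(376.0), np.float64(397.0))]
3 [(np.float64(225.0), np.float64(277.0)), (np.float64(287.0), np.float64(355.0)), (np.float64(303.0), np.float64(345.0)), (np.float64(368.0), np.float64(389.0))]
6 [(np.float64(219.0), np.float64(272.0)), (np.float64(280.0), np.float64(349.0)), (np.float64(295.0), np.float64(338.0)), (np.float64(360.0), np.float64(382.0))]
9 [(np.float64(214.0), np.float64(267.0)), (np.float64(272.0), np.float64(342.0)), (np.float64(288.0), np.float64(332.0)), (np.float64(352.0), np.float64(374.0))]
12 [(np.float64(208.0), np.float64(262.0)), (np.float64(264.0), np.float64(336.0)), (np.float64(280.0), np.float64(325.0)), (np.float64(343.0), np.float64(366.0))]
side dropper 0.78 [335.5, 242.1, 355.7, 281.1] 411 [ 616.  -203.7]
```

Emit:
{"fn": "carry_out", "kwargs": {"commands": [{"delta_pos":[0,0.05,2],"turn":0,"grip":0.25},{"delta_pos":[0,0,2],"turn":0,"grip":0.25},{"delta_pos":[0,0,2],"turn":0,"grip":0.25},{"delta_pos":[0,0,1.7],"turn":0,"grip":0.25},{"delta_pos":[0,0,1],"turn":0,"grip":0.25},{"delta_pos":[0,0,0.5],"turn":0,"grip":0.25},{"delta_pos":[0,0,0.2],"turn":0,"grip":0.25},{"delta_pos":[0,0,0],"turn":0,"grip":0.25}]}}

```text
time: 19.37
tool_pos: [616.4, -205.3, 37.6]
tcp_rot: [[-0.0, 1.0, 0.0], [1.0, 0.0, -0.0], [-0.0, 0.0, -1.0]]
ft_force: [0.4, 1.1, 0.8]
finger_gap: 0.326
gripper_force: 20.7
```

Emit:
{"fn": "carry_out", "kwargs": {"commands": [{"delta_pos":[0,0,0.1],"turn":0,"grip":0.25},{"delta_pos":[0,0,0],"turn":0,"grip":0.25},{"delta_pos":[0,0,0],"turn":0,"grip":0.25},{"delta_pos":[0,0,0],"turn":0,"grip":0.25},{"delta_pos":[0,0,0],"turn":0,"grip":0.25},{"delta_pos":[0,0,0],"turn":0,"grip":0.25},{"delta_pos":[0,0,0],"turn":0,"grip":0.25},{"delta_pos":[0,0,0],"turn":0,"grip":0.25}]}}

```text
time: 20.03
tool_pos: [616.5, -205.5, 36.9]
tcp_rot: [[0.0, 1.0, 0.001], [1.0, -0.0, -0.0], [-0.0, 0.001, -1.0]]
ft_force: [-0.1, 0.2, 6.0]
finger_gap: 0.323
gripper_force: 21.2
```

Emit:
{"fn": "carry_out", "kwargs": {"commands": [{"delta_pos":[0,0,-0.25],"turn":0,"grip":0.25},{"delta_pos":[-0.2,0,0],"turn":0,"grip":0.25},{"delta_pos":[0,0,0],"turn":0,"grip":0.25},{"delta_pos":[0,0,0.15],"turn":0,"grip":0.25},{"delta_pos":[0,0,0.05],"turn":0,"grip":0.25},{"delta_pos":[0,0,0],"turn":0,"grip":0.25},{"delta_pos":[0,0,0],"turn":0,"grip":0.36},{"delta_pos":[0,0,0],"turn":0,"grip":0.4}]}}

```text
time: 20.7
tool_pos: [616.1, -207.2, 36.6]
tcp_rot: [[-0.0, 1.0, -0.0], [1.0, 0.0, 0.0], [0.0, -0.0, -1.0]]
ft_force: [-0.2, -0.9, -0.5]
finger_gap: 0.397
gripper_force: 0.0
```

Emit:
{"fn": "carry_out", "kwargs": {"commands": [{"delta_pos":[0,0,0],"turn":0,"grip":0.48},{"delta_pos":[0,0,0],"turn":0,"grip":0.55},{"delta_pos":[0,0,-1],"turn":0,"grip":0.55},{"delta_pos":[0,0,-2.5],"turn":0,"grip":0.55},{"delta_pos":[0,0,-3],"turn":0,"grip":0.55},{"delta_pos":[0,0,-3],"turn":0,"grip":0.55},{"delta_pos":[0,0,-3],"turn":0,"grip":0.55},{"delta_pos":[0,0,0],"turn":0,"grip":0.55}]}}

```text
time: 21.37
tool_pos: [618.1, -208.2, 168.4]
tcp_rot: [[-0.0, 1.0, 0.007], [1.0, 0.0, -0.004], [-0.004, 0.007, -1.0]]
ft_force: [1.6, 0.3, 0.1]
finger_gap: 0.547
gripper_force: 0.0
```

Run:
```python
from h import *
s=read_state();print(np.round(s['tool_pos'],1))
look('side',['dropper'],11.6); s,im=look('wrist',['dropper','black_pot_a'],11.6)
cv2.imwrite('pics/g.png',cv2.cvtColor(im,cv2.COLOR_RGB2BGR))
```

```text
[ 618.1 -208.2  168.4]
side dropper 0.72 [336.7, 278.5, 351.6, 315.8] 453 [ 614.  -204.6]
wrist dropper 0.67 [259.4, 167.1, 299.3, 224.4] 1754 [ 615.2 -200.4]
wrist black_pot_a 0.79 [268.0, 245.6, 304.9, 296.1] 1637 [ 619.6 -273. ]
wrist black_pot_a 0.62 [166.4, 171.7, 213.0, 216.3] 1708 [ 543.9 -203.4]
wrist black_pot_a 0.31 [259.1, 168.8, 299.7, 224.0] 1736 [ 615.2 -205.2]
```

View pics/g.png

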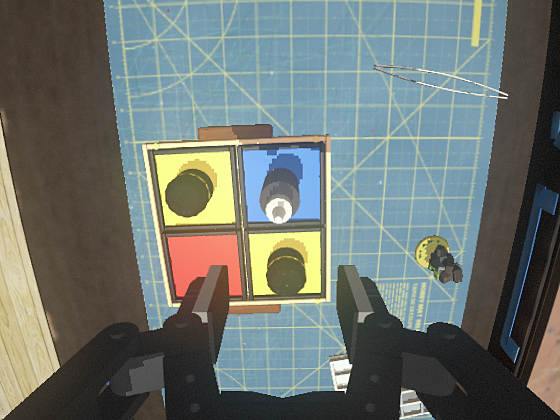

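All three items stand centred: pots at (190,192) and (286,268), dropper at (280,195). Next is the tin.

Emit:
{"fn": "carry_out", "kwargs": {"commands": [{"delta_pos":[3.18,-0.19,0],"turn":0,"grip":0.55},{"delta_pos":[3.18,-0.19,0],"turn":0,"grip":0.55},{"delta_pos":[3.18,-0.19,0],"turn":0,"grip":0.55},{"delta_pos":[3.18,-0.19,0],"turn":0,"grip":0.55},{"delta_pos":[3.18,-0.19,0],"turn":0,"grip":0.55},{"delta_pos":[3.18,-0.19,0],"turn":0,"grip":0.55},{"delta_pos":[3.18,-0.19,0],"turn":0,"grip":0.55},{"delta_pos":[3.18,-0.19,0],"turn":0,"grip":0.55}]}}

```text
time: 22.28
tool_pos: [600.1, 48.6, 160.8]
tcp_rot: [[0.0, 1.0, -0.002], [1.0, -0.0, 0.0], [0.0, -0.002, -1.0]]
ft_force: [0.9, -1.2, 0.7]
finger_gap: 0.548
gripper_force: 0.0
```

Emit:
{"fn": "carry_out", "kwargs": {"commands": [{"delta_pos":[3.18,-0.19,0],"turn":0,"grip":0.55},{"delta_pos":[3.18,-0.19,0],"turn":0,"grip":0.55},{"delta_pos":[3.18,-0.19,0],"turn":0,"grip":0.55},{"delta_pos":[3.18,-0.19,0],"turn":0,"grip":0.55},{"delta_pos":[0,0,2.5],"turn":0,"grip":0.55},{"delta_pos":[0,0,2.5],"turn":0,"grip":0.55},{"delta_pos":[0,0,2.5],"turn":0,"grip":0.55},{"delta_pos":[0,0,2],"turn":0,"grip":0.55}]}}

```text
time: 22.95
tool_pos: [592.1, 174.4, 64.1]
tcp_rot: [[-0.001, 1.0, -0.003], [1.0, 0.001, -0.0], [-0.0, -0.003, -1.0]]
ft_force: [-0.1, 0.4, -0.4]
finger_gap: 0.547
gripper_force: 0.0
```

Run:
```python
from h import *
s,im=look('wrist',['tin'])
print(np.round(s['tool_pos'],1))
cv2.imwrite('pics/i.png',cv2.cvtColor(im,cv2.COLOR_RGB2BGR))
```

```text
wrist tin 0.94 [259.1, 207.2, 317.2, 262.5] 2263 [595.  173.8]
[592.1 174.4  64.1]
```

View pics/i.png

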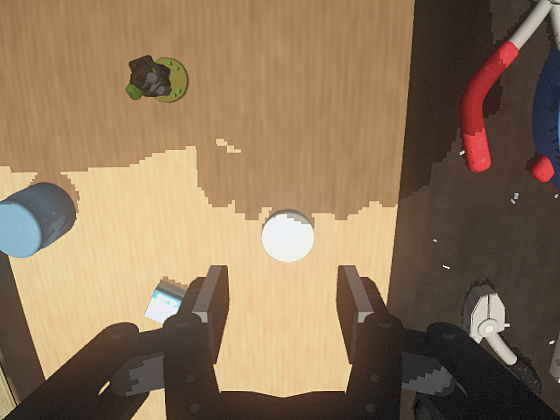

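The tin is at (288,236), between the finger lines. I'll descend in two steps.

Emit:
{"fn": "carry_out", "kwargs": {"commands": [{"delta_pos":[-0.15,0.3,1],"turn":0,"grip":0.55},{"delta_pos":[0,0,1.8],"turn":0,"grip":0.55},{"delta_pos":[0,0,1.2],"turn":0,"grip":0.55},{"delta_pos":[0,0,0.8],"turn":0,"grip":0.55},{"delta_pos":[0,0,0.5],"turn":0,"grip":0.55},{"delta_pos":[0,0,0],"turn":0,"grip":0.55},{"delta_pos":[0,0,0],"turn":0,"grip":0.55},{"delta_pos":[0,0,0],"turn":0,"grip":0.55}], "newtons": 30}}

```text
time: 23.72
tool_pos: [596.9, 172.8, 14.6]
tcp_rot: [[0.0, 1.0, 0.001], [1.0, -0.0, 0.0], [0.0, 0.001, -1.0]]
ft_force: [0.4, 0.1, 0.2]
finger_gap: 0.549
gripper_force: 0.0
```

Emit:
{"fn": "carry_out", "kwargs": {"commands": [{"delta_pos":[0,-0.15,0.6],"turn":0,"grip":0.55},{"delta_pos":[0,0,0.45],"turn":0,"grip":0.55},{"delta_pos":[0,0,0],"turn":0,"grip":0.5},{"delta_pos":[0,0,0],"turn":0,"grip":0.43},{"delta_pos":[0,0,0],"turn":0,"grip":0.36},{"delta_pos":[0,0,0],"turn":0,"grip":0.25},{"delta_pos":[0,0,0],"turn":0,"grip":0.25},{"delta_pos":[0,0,0],"turn":0,"grip":0.25}]}}

```text
time: 24.38
tool_pos: [594.9, 172.8, 3.5]
tcp_rot: [[-0.0, 1.0, 0.0], [1.0, 0.0, 0.0], [0.0, 0.0, -1.0]]
ft_force: [-2.4, 0.3, 4.1]
finger_gap: 0.336
gripper_force: 29.6
```

Emit:
{"fn": "carry_out", "kwargs": {"commands": [{"delta_pos":[0,0,0],"turn":0,"grip":0.25},{"delta_pos":[0,0,0],"turn":0,"grip":0.25},{"delta_pos":[0,0,0],"turn":0,"grip":0.25},{"delta_pos":[0,0,0],"turn":0,"grip":0.25},{"delta_pos":[0,0,-0.3],"turn":0,"grip":0.25},{"delta_pos":[0,0,-1],"turn":0,"grip":0.25},{"delta_pos":[0,0,-1],"turn":0,"grip":0.25},{"delta_pos":[0,0,-1],"turn":0,"grip":0.25}]}}

```text
time: 25.05
tool_pos: [595.1, 172.8, 37.6]
tcp_rot: [[-0.0, 1.0, 0.001], [1.0, 0.0, 0.0], [0.0, 0.001, -1.0]]
ft_force: [0.6, 0.4, 0.1]
finger_gap: 0.337
gripper_force: 29.7
```

Run:
```python
from h import *
s=read_state();print(np.round(s['tool_pos'],1),s['finger_gap'],s['gripper_force'])
for z0 in(33,36): s,im=look('wrist',['tin'],z0)
cv2.imwrite('pics/j.png',cv2.cvtColor(im,cv2.COLOR_RGB2BGR))
```

```text
[595.1 172.8  37.6] 0.3368396444554491 29.74075549886038
wrist tin 0.59 [248.3, 249.2, 318.5, 323.2] 4120 [595.1 171.7]
wrist tin 0.94 [248.0, 250.8, 318.9, 323.3] 4151 [596.2 172.8]
```

View pics/j.png

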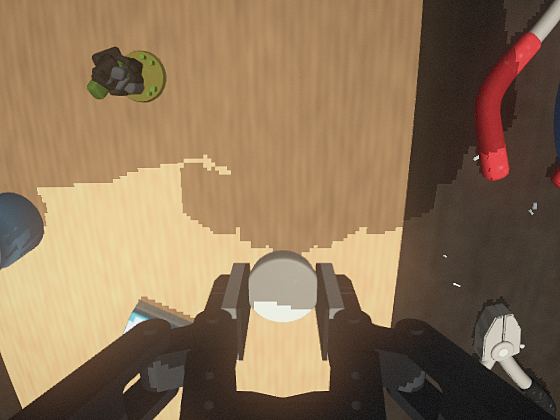

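The tin is held flat between the pads. Carrying it to the red pad.

Emit:
{"fn": "carry_out", "kwargs": {"commands": [{"delta_pos":[0,0,-2.3],"turn":0,"grip":0.25},{"delta_pos":[0,0,-2.7],"turn":0,"grip":0.25},{"delta_pos":[0,0,-2.7],"turn":0,"grip":0.25},{"delta_pos":[-1.5,-0.15,-2.3],"turn":0,"grip":0.25},{"delta_pos":[-2.5,-0.3,0],"turn":0,"grip":0.25},{"delta_pos":[-2.8,-0.3,0],"turn":0,"grip":0.25},{"delta_pos":[-2.8,-0.3,0],"turn":0,"grip":0.25},{"delta_pos":[-2.8,-0.3,0],"turn":0,"grip":0.25}]}}

```text
time: 25.92
tool_pos: [580.9, 47.7, 135.9]
tcp_rot: [[-0.0, 1.0, -0.001], [1.0, 0.0, -0.0], [-0.0, -0.001, -1.0]]
ft_force: [0.6, -0.4, -1.6]
finger_gap: 0.331
gripper_force: 29.8
```

Emit:
{"fn": "carry_out", "kwargs": {"commands": [{"delta_pos":[-2.8,-0.3,0],"turn":0,"grip":0.25},{"delta_pos":[-2.8,-0.3,0],"turn":0,"grip":0.25},{"delta_pos":[-2.8,-0.3,0],"turn":0,"grip":0.25},{"delta_pos":[-2.8,-0.3,0],"turn":0,"grip":0.25},{"delta_pos":[-2.8,-0.3,0],"turn":0,"grip":0.25},{"delta_pos":[-2.8,-0.3,0],"turn":0,"grip":0.25},{"delta_pos":[-2.8,-0.3,0],"turn":0,"grip":0.25},{"delta_pos":[-2.8,-0.3,0],"turn":0,"grip":0.25}]}}

```text
time: 26.58
tool_pos: [556.8, -176.5, 135.8]
tcp_rot: [[0.0, 1.0, -0.001], [1.0, -0.0, 0.0], [0.0, -0.001, -1.0]]
ft_force: [0.6, -0.3, -0.4]
finger_gap: 0.334
gripper_force: 29.8
```

Emit:
{"fn": "carry_out", "kwargs": {"commands": [{"delta_pos":[-2.8,-0.3,0],"turn":0,"grip":0.25},{"delta_pos":[-2.8,-0.3,0],"turn":0,"grip":0.25},{"delta_pos":[-2.8,-0.3,0],"turn":0,"grip":0.25},{"delta_pos":[-2.2,-0.2,0],"turn":0,"grip":0.25},{"delta_pos":[0,0,0],"turn":0,"grip":0.25},{"delta_pos":[0,0,0],"turn":0,"grip":0.25},{"delta_pos":[0,0,0],"turn":0,"grip":0.25},{"delta_pos":[0,0,0],"turn":0,"grip":0.25}]}}

```text
time: 27.25
tool_pos: [546.4, -280.2, 136.1]
tcp_rot: [[-0.001, 1.0, -0.0], [1.0, 0.001, 0.0], [0.0, -0.0, -1.0]]
ft_force: [0.5, -0.0, -0.6]
finger_gap: 0.332
gripper_force: 29.8
```

Run:
```python
from h import *
s,im=look('wrist',['red_pad'])
p=s['tool_pos'];print(np.round(p,1),s['finger_gap'],s['gripper_force'])
look('wrist',['tin'],p[2]-1)
```

```text
wrist red_pad 0.56 [ 547.9 -277.1] [[512.0, -244.0], [582.0, -241.0], [587.0, -313.0], [512.0, -316.0]]
[ 546.4 -280.2  136.1] 0.33193394515072766 29.840938963679946
wrist tin 0.72 [247.9, 251.2, 319.1, 322.5] 4089 [ 546.5 -279.5]
```

Emit:
{"fn": "carry_out", "kwargs": {"commands": [{"delta_pos":[-0.05,0.05,2.5],"turn":0,"grip":0.25},{"delta_pos":[0,0,2.5],"turn":0,"grip":0.25},{"delta_pos":[0,0,2.5],"turn":0,"grip":0.25},{"delta_pos":[0,0,2],"turn":0,"grip":0.25},{"delta_pos":[0,0,1.5],"turn":0,"grip":0.25},{"delta_pos":[0,0,1],"turn":0,"grip":0.25},{"delta_pos":[0,0,0.2],"turn":0,"grip":0.25},{"delta_pos":[0,0,0],"turn":0,"grip":0.25}]}}

```text
time: 28.12
tool_pos: [546.9, -281.5, 14.2]
tcp_rot: [[-0.0, 1.0, -0.0], [1.0, 0.0, 0.0], [0.0, -0.0, -1.0]]
ft_force: [0.0, -0.7, -0.7]
finger_gap: 0.333
gripper_force: 29.8
```

Emit:
{"fn": "carry_out", "kwargs": {"commands": [{"delta_pos":[0,0,0.1],"turn":0,"grip":0.25},{"delta_pos":[0,0,0.05],"turn":0,"grip":0.25},{"delta_pos":[0,0,0],"turn":0,"grip":0.25},{"delta_pos":[0,0,0],"turn":0,"grip":0.36},{"delta_pos":[0,0,0],"turn":0,"grip":0.4},{"delta_pos":[0,0,0],"turn":0,"grip":0.45},{"delta_pos":[0,0,0],"turn":0,"grip":0.48},{"delta_pos":[0,0,0],"turn":0,"grip":0.48}]}}

```text
time: 28.78
tool_pos: [546.9, -281.7, 12.8]
tcp_rot: [[0.0, 1.0, 0.0], [1.0, -0.0, -0.0], [-0.0, 0.0, -1.0]]
ft_force: [-0.1, -0.7, 0.5]
finger_gap: 0.484
gripper_force: 0.0
```

Emit:
{"fn": "carry_out", "kwargs": {"commands": [{"delta_pos":[0,0,-0.5],"turn":0,"grip":0.48},{"delta_pos":[0,0,-2],"turn":0,"grip":0.48},{"delta_pos":[0,0,-2.5],"turn":0,"grip":0.48},{"delta_pos":[0,0,-2.5],"turn":0,"grip":0.48},{"delta_pos":[0,0,-2.5],"turn":0,"grip":0.48},{"delta_pos":[0,0,-2.5],"turn":0,"grip":0.48},{"delta_pos":[0,0,-2.5],"turn":0,"grip":0.48},{"delta_pos":[-2,0,0],"turn":0,"grip":0.48}]}}

```text
time: 29.45
tool_pos: [548.3, -300.5, 168.3]
tcp_rot: [[-0.002, 1.0, 0.005], [1.0, 0.002, -0.003], [-0.003, 0.005, -1.0]]
ft_force: [0.9, 0.2, -0.1]
finger_gap: 0.478
gripper_force: 0.0
```

Run:
```python
from h import *
s,im=look('wrist',['tin','dropper','black_pot_a'],11.6);look('wrist',['red_pad'])
print(np.round(s['tool_pos'],1))
look('side',['tin','dropper'],11.6);b=camera('side');cv2.imwrite('pics/k.png',cv2.cvtColor(b,cv2.COLOR_RGB2BGR))
cv2.imwrite('pics/l.png',cv2.cvtColor(im,cv2.COLOR_RGB2BGR))
```

```text
wrist tin 0.96 [261.2, 148.0, 300.7, 186.7] 1196 [ 547.3 -280.3]
wrist tin 0.74 [324.9, 116.4, 411.5, 201.0] 5156 [ 616.9 -271.8]
wrist dropper 0.58 [348.4, 42.1, 403.2, 89.6] 2002 [ 613.6 -202.8]
wrist black_pot_a 0.66 [252.8, 44.9, 296.5, 90.4] 1835 [ 543.8 -205.3]
wrist black_pot_a 0.59 [350.5, 139.2, 399.5, 183.0] 1804 [ 618.8 -274. ]
wrist red_pad 0.57 [ 547.9 -276.3] [[511.0, -245.0], [581.0, -242.0], [587.0, -313.0], [512.0, -316.0]]
[ 548.3 -300.5  168.3]
side tin 0.49 [315.4, 340.4, 331.4, 356.9] 244 [ 547.  -280.8]
side tin 0.31 [336.0, 293.4, 351.0, 317.3] 196 [ 615.3 -198.3]
side dropper 0.55 [333.6, 289.3, 352.4, 317.2] 216 [ 605.6 -219.6]
```

View pics/k.png

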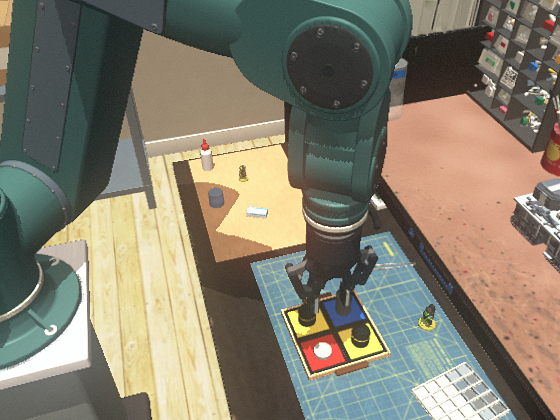

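View pics/l.png

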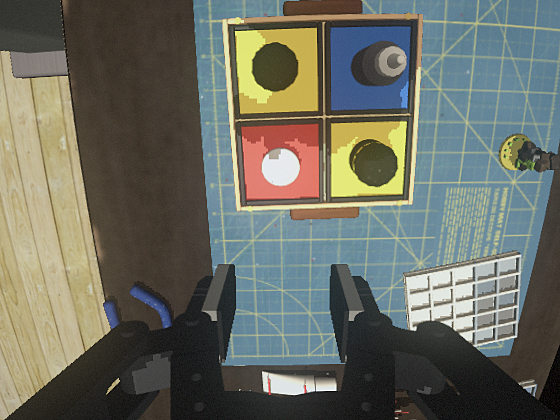

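The pictures show all four items centred on their pads, with the tin flat at (281,168). The blue pot and the pale bottle haven't moved, and the gripper is clear. Handing in.

```bash
python3 -c "
from plant import *
print(job_done())"
```

```text
the job is handed in; nothing more can be done
None
```

The tray is packed and the job is handed in: a black pot on each yellow pad, the dark dropper upright on the blue pad, the tin flat on the red pad, and the blue pot and the white bottle left where they were.

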